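Pack the pocket globe into its archival box

TASK

The larger of the two pocket globes is ready for storage: lift it off its cork ring, lower it gently, without dropping or banging it, onto the round foam nest inside the deep open archival box, and let go. Then close the box's hinged lid fully. Leave the smaller globe on its ring and do not knock the two glass jars.

Things in the scene. Friction and masses are not known exactly. Their poses are not given: they have to be found in the camera images.
- globe: The larger pocket globe: a ball of varnished cream and brown paper, 64 mm in diameter, 105 to 210 g. Origin at the ball's centre; its axes turn with it. It starts on a loose round cork ring (80 mm wide, 25 mm high), its centre 50 mm above the bench. Two fingers from above can hold it across its middle, with the fingertips clear of the ring.
- small_globe: The smaller pocket globe, same look, 44 mm in diameter, origin at its centre, on another cork ring 80 mm wide and 25 mm high. To be left alone.
- box: Deep square archival box of grey board with metal corner edges, fixed to the bench, open at the top; 190 x 190 mm outside, 105 mm high. Origin at the centre of its underside, z up, x and y along its sides, turned by up to 0.3 rad. The lid is hinged on its -y side (the robot's right).
- nest (a point): The point where the centre of the larger globe is when it rests fully on the foam nest: on the box's middle axis, 63 mm above the bench (42 mm below the rim). Axes as the box.
- lid_panel (a joint): Angle of the box lid, rad: 0 closed flat on the rim, 1.57 upright; starts open, leaning outward at 1.75 to 2.05 (stop at 2.3). A light 196 x 196 mm board panel, 4 mm thick, with a 14 mm lip on its inner side. The stiff hinge (friction 0.16 N m) keeps it where it is left: it must be pushed all the way, 1 to 2 N at its free edge.
- lid_hinge (a point): Middle of the lid's hinge line, on the outer edge of the box's -y wall at rim height (105 mm above the bench, 95 mm from the box's middle). Its x axis runs along the hinge, parallel to the box's x.
- lid_edge (a point): Middle of the lid's free edge, on the outer face, 193 mm from the hinge line. The lid swings over when closed fingers push inward from outside, just below this edge; then it is pressed down from above.
- jar: Open glass jar, 72 mm wide and 95 mm high, standing near the far side of the bench; origin at the centre of its underside. Bystander.
- lidded_jar: Closed glass jar with a metal lid, 68 mm wide and 85 mm high; origin at the centre of its underside. Bystander.
- box_mouth (a point): Centre of the box's mouth at rim height. The well below is lined with pale foam: 160 x 160 mm, 87 mm deep, walls 15 mm thick, floor 18 mm above the bench. In the middle of the floor stands the nest, a dark grey foam ring 62 mm outside and 40 mm inside diameter, 20 mm high.

How it is judged:
On the way:
1. the larger globe rests on the foam nest in the box, let go, with the lid still open (distance between globe and nest below 0.01 m and contact force between the fingers and globe below 0.1 N and linear speed of globe below 0.03 m/s and value of joint lid_panel above 1 rad), for 0.2 s.
At the end, for the whole second after the job is handed in: The larger globe rests on the foam nest (centre within 10 mm of its seated place), at rest; the lid is closed to within 0.06 rad (about 10 mm at its edge); the smaller globe is on its ring within 30 mm of where it started (distance between globe and nest below 0.01 m and linear speed of globe below 0.03 m/s and value of joint lid_panel below 0.06 rad and distance of small_globe from where it was at the start of the episode below 0.03 m); the robot touches nothing.
It fails at once if the larger globe is banged or pressed hard against the box (more than 30 N between them) (contact force between globe and box above 30 N).
It fails at once if the larger globe is let fall into the box from more than about 8 mm above where it rests (contact force between the fingers and globe below 0.05 N and horizontal distance between globe and nest below 0.08 m and linear speed of globe above 0.4 m/s).
It fails at once if the larger globe falls or is put down on the bench (height (world z) of globe below 0.042 m).
It fails at once if the smaller globe is pushed off its place (over 30 mm) (distance of small_globe from where it was at the start of the episode above 0.03 m).
It fails at once if a glass jar is knocked (moved over 40 mm or tipped) (distance of any of jar, lidded_jar from where it was at the start of the episode above 0.04 m or angle between any of jar, lidded_jar's own z axis and vertical above 0.4 rad).
It also fails if it takes over 58 s, if anything falls off the work surface, if the arm or the gripper's body presses on something with over 40 N, if the wrist force passes 120 N, or if a joint passes its speed limit or range.

ROBOT

A 6-joint arm with a two-finger parallel gripper is mounted at the origin on the work surface. World frame = base frame: x ahead of the robot, y to its left, z up, the work surface at z = 0. Lengths are in m, angles in rad, forces in N, time in s.
With the tool pointing down it reaches from about 0.4 to 0.925 m from the base axis. Payload 3.4 kg.
Tool frame: the origin (TCP) lies on the centre line of the jaws, within the pads' length; the fingertips stand ahead of it and the grasp point (between the pads) lies 3 mm ahead of it (robot.tip_reach is the z of the fingertips in the tool frame, in m); z points along the fingers, y is the line along which they close (so a half turn about z gives the same grasp; the last joint's range is limited). The gripper opens to 85 mm and grips with 20 to 120 N. Pads are 22 mm wide; open, the fingers measure 114 mm over their backs; the gripper's body (76 mm by 85 mm) begins 54 mm behind the grasp point. The pads swing forward as they close: fully open they stand 13 mm farther back than shut.
Start: joints at [-1.222, 0.307, 1.506, -0, 1.328, -0.073], TCP at [0.235, -0.525, 0.253] pointing down, gripper open.
Joint ranges: [-3.12, 3.12], [-1.05, 2.28], [0.14, 2.33], [-1.42, 4.57], [0.1, 2.73], [-2.68, 2.68]. Speed limits (rad/s): [2.57, 2.57, 3.14, 3.14, 3.14, 3.14].

INTERFACE

Orientations are given as a rotation vector (axis times angle).
In Python, from workcell import robot, fingers, solve_ik, imaging, ticket gives the robot as it stands. Calls block until the motion is done:
- robot.move_pose(position, orientation): joint-space move of the TCP to a pose.
- robot.move_linear(position, max_speed=0.15, orientation=None, force_limit=None): straight line of the TCP; orientation=None keeps the orientation; max_speed is the mean speed in m/s. With force_limit (N) it stops when the force on the tool has changed by that much, and returns True; else False.
- robot.move_joints(angles): joint-space move.
- fingers.command_gripper(opening, grasp_force=None): finger opening in m; grasp_force is the grip in N (None keeps the last); returns when the fingers have stopped.
- robot.sleep(seconds).
- solve_ik(position, orientation): joint angles nearest the present ones, or None.
- imaging.camera(name): name is "scene" or "top" or "wrist"; returns the picture (420x560x3 uint8, red, green, blue); there is no depth.
- imaging.camera_params(name): a dict with "mtx" (3x3 intrinsics, pixels), "k1" (the pictures are not rectified: a ray, as slopes to the right and down, at radius r is drawn at 1 + k1 r^2 times it, then the intrinsics apply), "T" (4x4, takes a point from camera to world coordinates); the wrist camera has in their place "mount" (4x4, takes a point from camera to tool coordinates, whose origin is the TCP and whose axes are the flange's). Camera axes: x right, y down, z forward; pixel columns grow to the right and rows downward; lengths in m; the calibration is good to about 2 mm. A picture is of the moment at which its call begins: read the wrist's pose just before it. camera_params takes no time and is no camera call.
A pose or a line that the arm cannot do raises robot.MotionError and nothing moves.
- ticket.sign_off(): hands the job in; it is judged then, once.
Readings, each from a call of its own:
- robot.current_time_s(): time.
- robot.current_joint_positions(): joint angles.
- robot.current_qvel(): joint speeds.
- robot.current_effort(): joint torques, N m.
- robot.current_tcp_pos(): TCP position.
- robot.current_tool_rot(): TCP orientation.
- robot.current_force(): force on the tool from outside, world axes, zero at the start.
- robot.current_torque(): the same for the moment, N m.
- robot.current_finger_gap(): finger opening in m.
- robot.current_gripper_force(): force on a finger pad.
Only numpy, scipy, OpenCV 4.12 (cv2) and the standard library are available. Lean on these libraries where they do the work, as an engineer would, in place of code of your own. Each camera call takes 0.05 s, during which the arm holds its last target. There are 200 camera calls.

## Working session

There is one attempt and no reset: what is moved stays moved. The work goes in short steps, each a Python script; the robot and the scene stay as the last script left them, time stands still between calls to the robot, and variables do not carry over. Pictures are saved under pics/ and viewed, at most 10 in all, crops included, and the job is handed in when it is done.

```bash
ls; mkdir -p pics; python3 - <<'E'
from workcell import robot, fingers, solve_ik, imaging, ticket
import cv2, numpy as np
for n in ["scene","top"]:
    cv2.imwrite(f"pics/{n}0.png", imaging.camera(n)[:,:,::-1]); print(n,imaging.camera_params(n))
print(imaging.camera_params("wrist"), robot.tip_reach, robot.current_tool_rot(), robot.current_time_s())
E
```

```text
pics
scene {'mtx': array([[447.41614302,   0.        , 277.33702315],
       [  0.        , 447.41614302, 205.22323451],
       [  0.        ,   0.        ,   1.        ]]), 'k1': -0.03012006863709823, 'T': array([[ 0.67143893,  0.57700975, -0.46500485,  0.99893653],
       [ 0.74098531, -0.53165081,  0.41022943, -0.3716545 ],
       [-0.01051382, -0.62000577, -0.7845268 ,  0.79897139],
       [ 0.        ,  0.        ,  0.        ,  1.        ]])}
top {'mtx': array([[482.1875073 ,   0.        , 283.5890522 ],
       [  0.        , 482.1875073 , 210.07681314],
       [  0.        ,   0.        ,   1.        ]]), 'k1': -0.16128371010023154, 'T': array([[ 0.02257078, -0.99418737,  0.10527126,  0.48125726],
       [-0.99929705, -0.01928259,  0.03214939,  0.00304631],
       [-0.02993261, -0.10592289, -0.99392373,  1.10888322],
       [ 0.        ,  0.        ,  0.        ,  1.        ]])}
{'mtx': array([[350.62987006,   0.        , 279.11728932],
       [  0.        , 350.62987006, 210.32798589],
       [  0.        ,   0.        ,   1.        ]]), 'k1': -0.09181488054338403, 'mount': array([[-9.86209264e-05, -9.65571996e-01, -2.60135948e-01,
         6.65712970e-02],
       [ 9.99999862e-01,  3.88512425e-05, -5.23320924e-04,
        -2.18141065e-04],
       [ 5.15410633e-04, -2.60135964e-01,  9.65571859e-01,
        -1.21095869e-01],
       [ 0.00000000e+00,  0.00000000e+00,  0.00000000e+00,
         1.00000000e+00]])} 0.022 [-3.07018301e+00 -6.57253580e-01  4.26033630e-04] 0.1
```

View pics/top0.png

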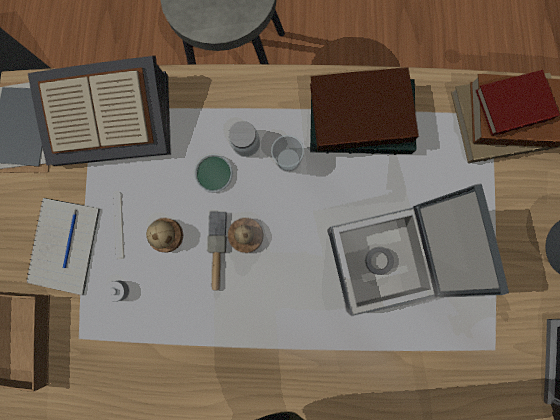

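View pics/scene0.png

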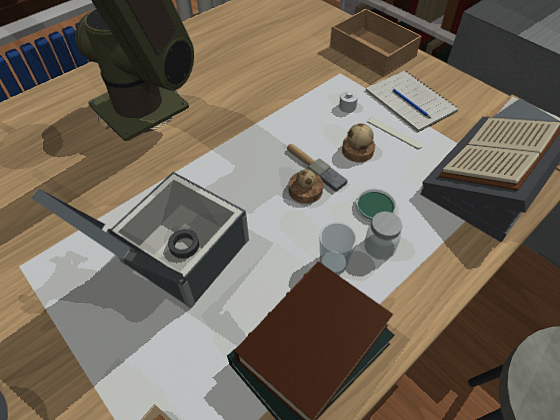

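Both views show the larger globe at top (164,235), the smaller one at (245,235) with a brush beside it, the box at about (381,260) with the lid open to the right, and jars at (243,138) and (288,152). I'll enlarge these areas for exact points.

```bash
python3 - <<'E'
import cv2, numpy as np
t=cv2.imread("pics/top0.png"); s=cv2.imread("pics/scene0.png")
r=lambda im,x,y,w,h,k: cv2.resize(im[y:y+h,x:x+w],None,fx=k,fy=k,interpolation=cv2.INTER_CUBIC)
cv2.imwrite("pics/c1.png",r(t,320,170,200,150,4))
cv2.imwrite("pics/c2.png",np.vstack([r(t,130,200,160,60,5),r(s,280,110,160,60,5)]))
cv2.imwrite("pics/c3.png",r(s,20,165,240,150,3))
E
```

```text
(no output)
```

View pics/c1.png

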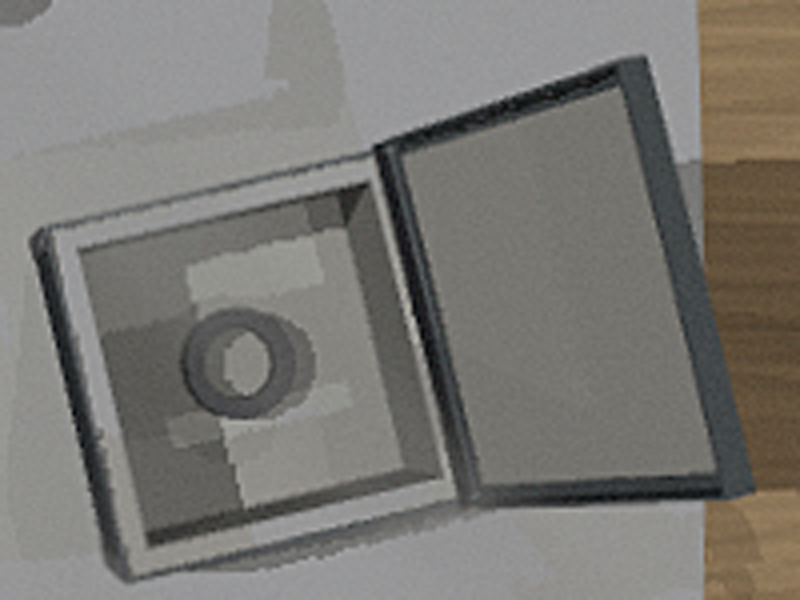

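View pics/c2.png

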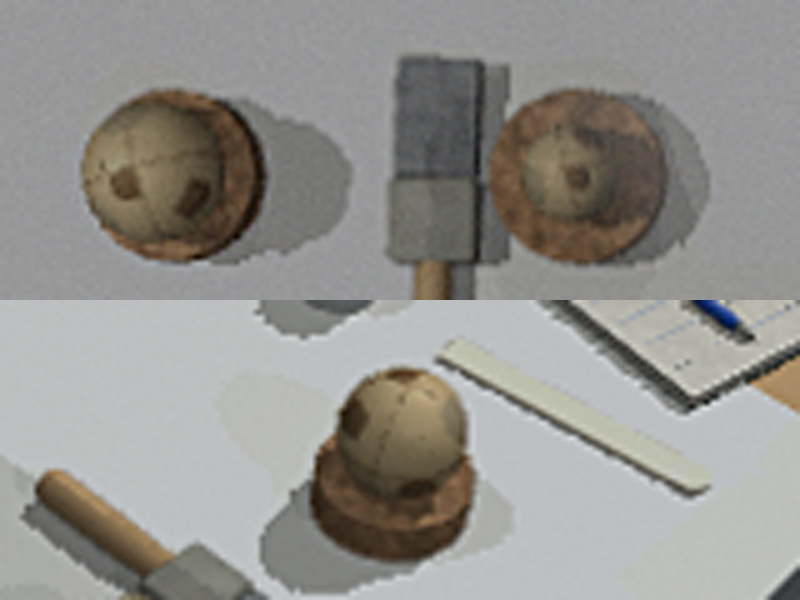

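View pics/c3.png

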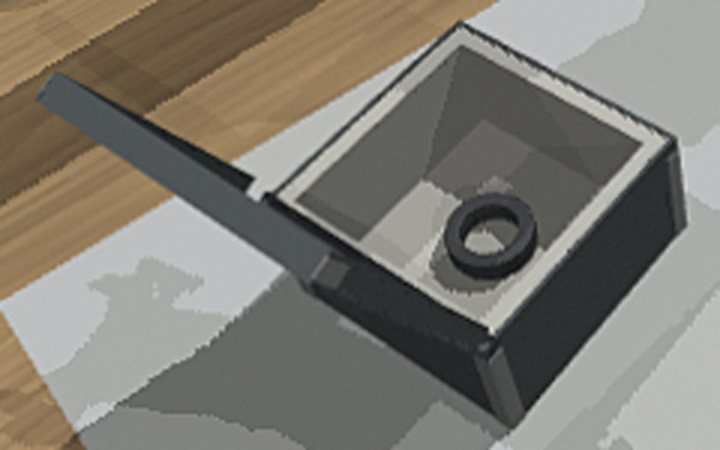

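```bash
cat > h.py <<'E'
import numpy as np, cv2
from workcell import robot, fingers, solve_ik, imaging, ticket
from scipy.spatial.transform import Rotation as R
def ray(n,uv,T=None):
    p=imaging.camera_params(n); T=p["T"] if T is None else T
    # model: d = u(1+k1 r^2); invert by iteration
    d=(np.asarray(uv,float)-p["mtx"][:2,2])/p["mtx"][0,0]; u=d.copy()
    for _ in range(20): u=d/(1+p["k1"]*(u@u))
    return T[:3,3], T[:3,:3]@np.array([u[0],u[1],1])
def onz(n,uv,z,T=None):
    o,d=ray(n,uv,T); return o+d*(z-o[2])/d[2]
def wristT():
    T=np.eye(4); T[:3,3]=robot.current_tcp_pos(); T[:3,:3]=R.from_rotvec(robot.current_tool_rot()).as_matrix()
    return T@imaging.camera_params("wrist")["mount"]
def tri(a,b):
    (o1,d1),(o2,d2)=a,b
    s=np.linalg.lstsq(np.c_[d1,-d2],o2-o1,rcond=None)[0]
    p,q=o1+s[0]*d1,o2+s[1]*d2; return (p+q)/2,np.linalg.norm(p-q)
def down(phi): # tool z down, tool y along heading phi (world)
    y=np.array([np.cos(phi),np.sin(phi),0]); z=np.array([0,0,-1.]); return R.from_matrix(np.c_[np.cross(y,z),y,z]).as_rotvec()
E
python3 - <<'E'
from h import *
np.set_printoptions(precision=4,suppress=True)
c=lambda p,x,y,k: ((p[0]+.5)/k-.5+x,(p[1]+.5)/k-.5+y)
g=c((153,167),130,200,5); g2=c((402,133),280,110,5)
print("globe",onz("top",g,.05),onz("scene",g2,.05),tri(ray("top",g),ray("scene",g2)))
print("small",onz("top",c((570,173),130,200,5),.037))
T=np.array([onz("top",c(p,320,170,4),.105) for p in [(80,247),(368,183),(443,478),(147,547)]])
S=np.array([onz("scene",c(p,20,165,3),.105) for p in [(643,145),(493,327),(297,200),(463,43)]])
print(T,S)
# far-left,far-right... order in top: far +y, far -y, near -y, near +y
for Q in (T,S):
    m=Q.mean(0); 
    for a,b in((0,1),(3,2),(3,0),(2,1)): d=Q[b]-Q[a];print(np.linalg.norm(d),np.arctan2(d[1],d[0]))
    print("box",m)
print("nest top",onz("top",c((241,363),320,170,4),.038),onz("scene",c((490,230),20,165,3),.036))
print("jars",onz("top",(243,132),.085),onz("top",(288,150),.095))
q=onz("top",(0,0),.1)
m=(T.mean(0)+S.mean(0))/2
e=T[1]-T[0]+T[2]-T[3]; ny=-e[:2]/np.linalg.norm(e[:2]); nx=np.array([ny[1],-ny[0]])
print("yaw",np.arctan2(nx[1],nx[0]))
for p in [(648,58),(752,492)]:
    o,d=ray("top",c(p,320,170,4))
    # solve |(y,z) rel hinge| = .195
    f=lambda t:(np.dot(o[:2]+t*d[:2]-m[:2],ny)+.095, o[2]+t*d[2]-.105)
    for t in np.linspace(.7,1.1,4001):
        y,z=f(t)
        if np.hypot(y,z)<.197: print("lid",np.arctan2(z,y),o+t*d,np.dot((o+t*d)[:2]-m[:2],nx));break
E
```

```text
globe [0.5364 0.3126 0.05  ] [0.5327 0.311  0.05  ] (array([0.5351, 0.3106, 0.0524]), np.float64(0.0035632759599890517))
small [0.5389 0.1258 0.037 ]
[[ 0.5452 -0.0822  0.105 ]
 [ 0.5816 -0.2337  0.105 ]
 [ 0.4281 -0.2738  0.105 ]
 [ 0.3908 -0.1192  0.105 ]] [[ 0.5446 -0.084   0.105 ]
 [ 0.5901 -0.2342  0.105 ]
 [ 0.4297 -0.2738  0.105 ]
 [ 0.3901 -0.1204  0.105 ]]
0.15574246506799097 -1.3351236022104904
0.15903896414809576 -1.3338680061602235
0.15881218457463106 0.2347178304948149
0.15864359486641305 0.25549660027793936
box [ 0.4864 -0.1772  0.105 ]
0.15685242593304097 -1.276575259304309
0.15841418391111428 -1.3181324611223761
0.1587149504988129 0.2309884364852225
0.16520333242802412 0.24211445993425354
box [ 0.4886 -0.1781  0.105 ]
nest top [ 0.4868 -0.1782  0.038 ] [ 0.4855 -0.1785  0.036 ]
jars [0.76  0.129 0.085] [0.7186 0.0293 0.095 ]
yaw 0.236307097126624
lid 1.9388947600327675 [ 0.6205 -0.3162  0.2888] 0.09685993794916455
lid 1.9373280058353755 [ 0.4321 -0.3613  0.2889] -0.09693613541227224
```

```bash
python3 - <<'E'
from h import *
np.set_printoptions(precision=4,suppress=True)
p=robot.current_tcp_pos(); robot.move_linear([p[0],p[1],.42],.25)
G=np.array([.535,.311])
best=None
for phi in np.linspace(-np.pi,np.pi,25):
    q=solve_ik([*G,.23],down(phi)); q2=solve_ik([.4868,-.1778,.2],down(phi)) 
    if q is not None: print(round(phi,2),q,None if q2 is None else q2[5])
j=np.array(robot.current_joint_positions()); print(j)
j[0]=np.arctan2(.311,.535); robot.move_joints(j); print(robot.current_tcp_pos(),robot.current_tool_rot(),robot.current_time_s())
E
```

```text
-3.14 [ 0.4583  0.3847  1.445   0.      1.3118 -2.6833] None
-2.09 [ 0.4583  0.3847  1.445  -0.      1.3118  2.5527] 1.6626888361270336
-1.83 [ 0.4583  0.3847  1.445  -0.      1.3118  2.2909] 1.4008894483278826
-1.57 [ 0.4583  0.3847  1.445  -0.      1.3118  2.0291] 1.1390900605287335
-1.31 [ 0.4583  0.3847  1.445  -0.      1.3118  1.7673] 0.8772906727295844
-1.05 [ 0.4583  0.3847  1.445  -0.      1.3118  1.5055] 0.6154912849304353
-0.79 [ 0.4583  0.3847  1.445  -0.      1.3118  1.2437] 0.35369189713128524
-0.52 [ 0.4583  0.3847  1.445  -0.      1.3118  0.9819] 0.09189250933213611
-0.26 [ 0.4583  0.3847  1.445  -0.      1.3118  0.7201] -0.16990687846701302
0.0 [ 0.4583  0.3847  1.445  -0.      1.3118  0.4583] -0.43170626626616304
0.26 [ 0.4583  0.3847  1.445  -0.      1.3118  0.1965] -0.6935056540653126
0.52 [ 0.4583  0.3847  1.445  -0.      1.3118 -0.0653] -0.9553050418644622
0.79 [ 0.4583  0.3847  1.445   0.      1.3118 -0.3271] -1.2171044296636113
1.05 [ 0.4583  0.3847  1.445  -0.      1.3118 -0.5889] -1.4789038174627607
1.31 [ 0.4583  0.3847  1.445   0.      1.3118 -0.8507] -1.7407032052619098
1.57 [ 0.4583  0.3847  1.445  -0.      1.3118 -1.1125] -2.00250259306106
1.83 [ 0.4583  0.3847  1.445   0.      1.3118 -1.3743] -2.2643019808602087
2.09 [ 0.4583  0.3847  1.445   0.      1.3118 -1.6361] -2.5261013686593574
2.36 [ 0.4583  0.3847  1.445   0.      1.3118 -1.8979] None
2.62 [ 0.4583  0.3847  1.445  -0.      1.3118 -2.1597] None
2.88 [ 0.4583  0.3847  1.445  -0.      1.3118 -2.4215] None
3.14 [ 0.4583  0.3847  1.445   0.      1.3118 -2.6833] None
[-1.2225  0.2275  1.2134  0.      1.7031 -0.0735]
[0.474  0.3233 0.4185] [-1.467  -2.7768  0.0036] 4.0
```

```bash
python3 - <<'E'
from h import *
np.set_printoptions(precision=4,suppress=True)
robot.move_pose([.535,.311,.2],down(.236)); robot.sleep(.3)
T=wristT(); im=imaging.camera("wrist")[:,:,::-1].copy(); p=imaging.camera_params("wrist"); K=p["mtx"]
v=np.linalg.inv(T)@[.535,.311,.05,1]; s=v[:2]/v[2]; s=s*(1+p["k1"]*s@s); uv=s*K[0,0]+K[:2,2]
print(uv,K[0,0]*.032/v[2])
r=K[0,0]*.032/v[2]
H=cv2.HoughCircles(cv2.medianBlur(cv2.cvtColor(im,cv2.COLOR_BGR2GRAY),5),cv2.HOUGH_GRADIENT_ALT,1.5,40,param1=200,param2=.6,minRadius=int(r*.85),maxRadius=int(r*1.15))
print(H)
if H is not None:
  for c in H[0]: print(onz("wrist",c[:2],.05,T)); cv2.circle(im,(int(c[0]),int(c[1])),int(c[2]),(0,0,255),1)
cv2.circle(im,tuple(int(a) for a in uv),3,(0,255,0),-1)
cv2.imwrite("pics/w1.png",im)
E
```

```text
[276.9022 202.2407] 39.98186987120563
[[[276.     196.5     39.0593]
  [385.5    321.      38.5858]
  [237.     358.5     37.1767]]]
[0.5332 0.3154 0.05  ]
[0.6554 0.2271 0.05  ]
[0.5336 0.1575 0.05  ]
```

View pics/w1.png

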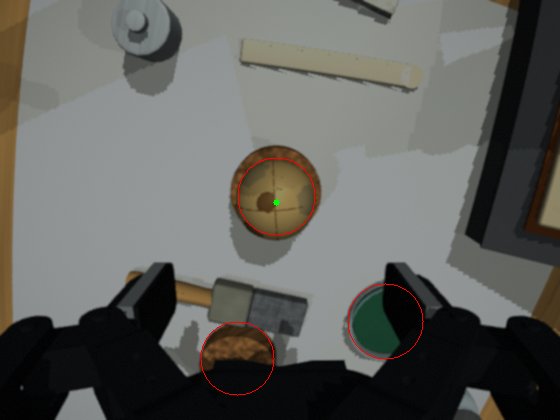

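The wrist view shows the globe at (276,197), agreeing with the estimate to about 4 mm. I'll grasp and lift it.

```bash
python3 - <<'E'
from h import *
np.set_printoptions(precision=4,suppress=True)
G=[.5345,.313]
robot.move_linear([*G,.12],.15); print(robot.move_linear([*G,.053],.08,force_limit=8))
fingers.command_gripper(.055,35); print(robot.current_finger_gap(),robot.current_gripper_force(),robot.current_tcp_pos())
robot.move_linear([*G,.12],.08); robot.move_linear([*G,.22],.15)
print(robot.current_finger_gap(),robot.current_gripper_force(),robot.current_force(),robot.current_time_s())
robot.move_pose([.4868,-.1778,.22],down(.236))
robot.sleep(.2)
print(robot.current_finger_gap(),robot.current_gripper_force(),robot.current_tcp_pos(),robot.current_time_s())
T=wristT(); im=imaging.camera("wrist")[:,:,::-1].copy()
cv2.imwrite("pics/w2.png",im)
E
```

```text
False
0.06239014039481296 37.27322459220886 [0.5344 0.3131 0.0539]
0.06212333821104487 38.460613489151 [ 0.2999 -0.4503 -1.4797] 9.075
0.0623294497729821 38.46071004867554 [ 0.4872 -0.177   0.22  ] 11.0667
```

View pics/w2.png

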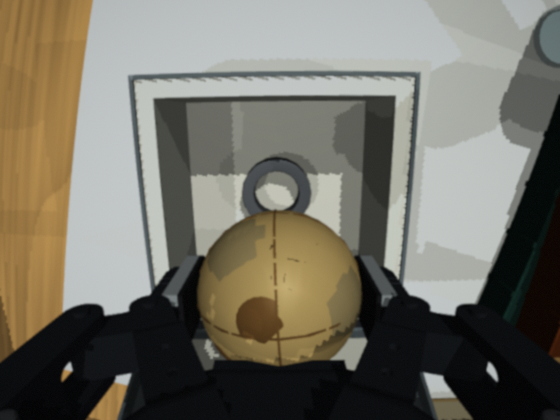

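The globe is held, centred at about (279,292). The nest ring is at (277,188), and the box is aligned with the fingers. I'll check the offsets, then lower.

```bash
python3 - <<'E'
from h import *
np.set_printoptions(precision=4,suppress=True)
T=wristT(); n=onz("wrist",(277,188),.038,T); b=onz("wrist",(279,292),.2165,T); tcp=np.array(robot.current_tcp_pos())
print("nest",n,"ball",b,"tcp",tcp)
off=(b-tcp)[:2]
tgt=(n[:2]+2*np.array([.4868,-.1778]))/3
if np.linalg.norm(tgt-[.4868,-.1778])>.005 : raise SystemExit("check")
off=np.clip(off,-.003,.003); X=tgt-off; print(off,X)
robot.move_linear([*X,.12],.12); 
print(robot.move_linear([*X,.065],.03,force_limit=3), robot.current_tcp_pos(),robot.current_force())
E
```

```text
nest [ 0.485  -0.1726  0.038 ] ball [ 0.4881 -0.1777  0.2165] tcp [ 0.4872 -0.1772  0.22  ]
[ 0.0009 -0.0006] [ 0.4853 -0.1755]
True [ 0.4854 -0.1757  0.0681] [ 0.3346 -1.2278  4.8673]
```

```bash
python3 - <<'E'
from h import *
np.set_printoptions(precision=4,suppress=True)
fingers.command_gripper(.080); robot.sleep(.5)
print(robot.current_finger_gap(),robot.current_gripper_force(),robot.current_force())
p=robot.current_tcp_pos(); robot.move_linear([p[0],p[1],.13],.08); robot.move_linear([p[0],p[1],.25],.2)
T=wristT(); im=imaging.camera("wrist")[:,:,::-1].copy()
H=cv2.HoughCircles(cv2.medianBlur(cv2.cvtColor(im,cv2.COLOR_BGR2GRAY),5),cv2.HOUGH_GRADIENT_ALT,1.5,40,param1=150,param2=.6,minRadius=28,maxRadius=48); print(H)
if H is not None: print([onz("wrist",c[:2],.063,T) for c in H[0]])
cv2.imwrite("pics/w3.png",im); print(robot.current_time_s())
E
```

```text
0.07963785589813208 0.0 [-0.474   0.3173 -0.0115]
[[[282.     195.      35.2535]
  [208.5    339.      35.6844]
  [552.      45.      31.6939]
  [355.5    340.5     31.7907]]]
[array([ 0.4866, -0.1758,  0.063 ]), array([ 0.449 , -0.3398,  0.063 ]), array([0.6844, 0.0112, 0.063 ]), array([ 0.5957, -0.3061,  0.063 ])]
16.2083
```

View pics/w3.png

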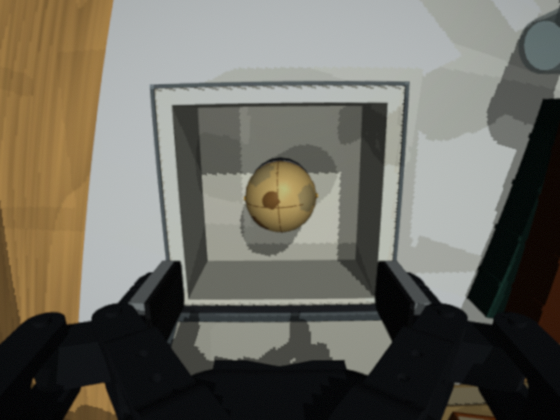

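The globe is seated at (282,195), within about 2 mm of the nest. Next I'll close the lid.

```bash
python3 - <<'E'
from h import *
np.set_printoptions(precision=4,suppress=True)
a=.236; c=np.array([.4868,-.1775]); ny=np.array([-np.sin(a),np.cos(a)]); hf=.011; tip=robot.tip_reach
P=lambda yh,z:[*(c+(yh-.095-hf)*ny),z+tip]   # front-bottom corner of fingers: yh from hinge, z world
p=robot.current_tcp_pos(); robot.move_linear([p[0],p[1],.40],.3)
fingers.command_gripper(0.0)
robot.move_linear(P(-.108,.378),.25)
print(robot.move_linear(P(-.108,.255),.2,force_limit=8))
stop=False
for th in [1.94,1.75,1.57,1.35,1.15,.95,.75,.55,.35,.2]:
    y=(.193 if th>1.57 else .165)*np.cos(th); z=.105+.165*np.sin(th)
    stop=robot.move_linear(P(y,z),.12,force_limit=15)
    print(th,np.array(robot.current_force()),robot.current_time_s())
    if stop: break
if not stop:
    print(robot.move_linear(P(.165,.098),.05,force_limit=10),robot.current_tcp_pos()[2]-tip,robot.current_force(),robot.current_time_s())
E
```

```text
False
1.94 [-0.9209 -0.4664  0.0184] 19.85
1.75 [-0.4023 -0.3958  0.016 ] 20.3
1.57 [0.2534 0.4125 0.4698] 20.7417
1.35 [ 0.2299 -0.8095 -0.2381] 21.1917
1.15 [ 0.619  -0.7317  0.153 ] 21.6167
0.95 [-0.0104 -0.6446  1.5993] 22.0417
0.75 [ 0.2244 -0.0851 -0.6788] 22.4667
0.55 [0.9273 0.2999 0.1684] 22.8917
0.35 [0.4613 0.0665 0.229 ] 23.3167
0.2 [-0.0148  0.1617  0.0492] 23.675
True 0.10891098033050459 [-1.1363 -0.059   8.7425] 24.275
```

```bash
python3 - <<'E'
from h import *
p=robot.current_tcp_pos()
robot.move_linear([p[0],p[1],.095],.03,force_limit=20); print(robot.current_tcp_pos()[2]-robot.tip_reach, robot.current_force())
robot.move_linear([p[0],p[1],.25],.2); robot.move_linear([p[0]-.1,p[1]-.15,.42],.3)
j=np.array(robot.current_joint_positions()); j[0]=-1.3; robot.move_joints(j)
t=imaging.camera("top")[:,:,::-1]; s=imaging.camera("scene")[:,:,::-1]
r=lambda im,x,y,w,h,k: cv2.resize(im[y:y+h,x:x+w],None,fx=k,fy=k)
cv2.imwrite("pics/f.png",np.vstack([np.hstack([r(t,310,170,200,150,2),r(s,60,150,200,150,2)]),np.hstack([r(t,120,110,200,150,2),r(s,240,90,200,150,2)])])); print(robot.current_time_s())
E
```

```text
0.10894048805845363 [-1.47822448  0.48141965  7.80349023]
27.4417
```

View pics/f.png

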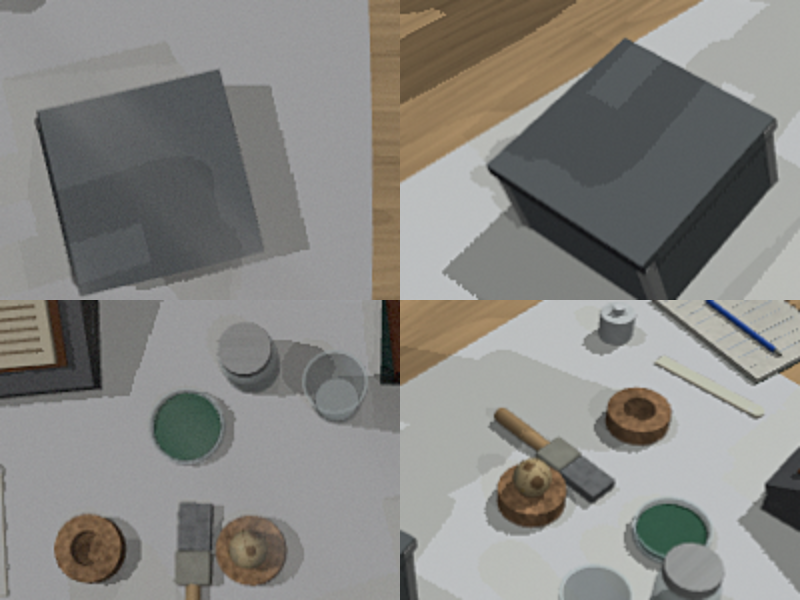

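The lid is flat and closed. The small globe is still on its ring, the jars haven't moved, and the robot is clear.

```bash
python3 -c "
from workcell import ticket; print(ticket.sign_off())"
```

```text
the job is handed in; nothing more can be done
None
```

I set the larger globe on the foam nest, closed the lid fully, left the smaller globe and both jars in place, and handed the job in with the robot's clock at about 27 s; no verdict came back.

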